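# Valve check on a donated pressure cooker

### The job

Check that the three valves of this pressure cooker move freely: take the test rod out of its wooden block and with its tip gently press down, a few millimetres each and without forcing, first the pressure spindle in the middle of the lid, then the larger safety valve on the handle side, then the smaller one opposite, letting each spring back. Then stand the rod upright in its block again, fully home, and leave the cooker where it stands and the other crockery alone.

Things in the scene. Friction and masses are not known exactly. Their poses are not given: they have to be found in the camera images.
- cooker: Stainless pressure cooker with the lid locked on, loose on the bench (2.6 kg), 251 mm across, flat lid top 130 mm up. Origin: centre of its underside; z up; +x points along its black stick handle, which reaches 295 mm from the centre (top 124 mm up); a loop handle at -x reaches 166 mm. Lid top is level; three spring valves stand on it.
- spindle_top (a point): Centre of the top of the pressure-indicator spindle in the middle of the lid: a flat steel cap 18 mm across on an 11 mm stem, 166 mm above the bench, standing 13 mm proud of its tapered steel housing (28 mm across at the top, on a 48 mm hexagon nut). Moves down with the spindle.
- valve_big_top (a point): Centre of the flat brass plunger (16 mm across) of the larger safety valve, on the handle side of the lid at (56, 30) mm in the cooker's x, y; 146 mm above the bench, recessed 6 mm in the open top of a round steel housing 40 mm across and 22 mm tall, bore 18 mm. Moves down with the plunger.
- valve_small_top (a point): Centre of the flat brass plunger (16 mm across) of the smaller safety valve, opposite, at (-48, -46) mm in the cooker's x, y; 139 mm above the bench, recessed 3 mm in the open top of a round steel housing 30 mm across and 12 mm tall, bore 19 mm, on a 39 mm hexagon nut. Moves down with the plunger.
- spindle (a joint): Travel of the spindle, m: 0 up, grows as it is pressed straight down, stop at 0.007. Spring: 1.4 N to start, 0.7 N more per mm, 6.3 N at the stop.
- valve_big (a joint): Travel of the larger safety valve's plunger, same values and spring as the spindle.
- valve_small (a joint): Travel of the smaller safety valve's plunger, same values and spring as the spindle.
- rod: Blunt test rod (0.09 kg), standing tip down in the wooden block. Origin: centre of its round black handle, 25 mm in diameter and 84 mm long (from 40 mm below the origin to 44 mm above). Under the handle a collar 36 mm across and 5 mm thick (underside 45 mm below the origin) rests on the block; below it a steel shank 8 mm in diameter. z points up, away from the tip.
- rod_tip (a point): Lowest point of the rod's rounded 8 mm tip, 114 mm below the handle centre on the rod's axis.
- stand: Wooden tool block screwed to the bench, 70 x 70 x 80 mm tall, with 6 mm high screw lugs on two sides (120 mm over them). Origin: centre of its underside; z up.
- stand_hole (a point): Centre of the mouth of the upright hole in the block's top, 80 mm above the bench: 16 mm in diameter with a 3 mm chamfer, 74 mm deep. With the rod fully home its handle centre is 45 mm above this point.
- jar: White lidded ceramic jar, with a blue knob, 128 mm across, 214 mm tall; bystander. Origin: centre of its underside.
- mug: Grey mug, 80 mm across, 92 mm tall; bystander. Origin: centre of its underside.
- bowl: White bowl, 144 mm across, 62 mm tall; bystander. Origin: centre of its underside.
There are look-alikes about, which are no part of the job. What is shaped like the rod but blue or white is not meant. Several things have the shape of the stand; the one meant has the colours described above.

How it is judged:
By the outcome, as a careful person would: the job done as asked, in the order asked, and still so for the second after the job is handed in, with the robot touching nothing.
It also fails if it takes over 64 s, if anything falls off the work surface, if the arm or the gripper's body presses on something with over 40 N, if the wrist force passes 120 N, or if a joint passes its speed limit or range.

### The arm

A 6-joint arm with a two-finger parallel gripper is mounted at the origin on the work surface. World frame = base frame: x ahead of the robot, y to its left, z up, the work surface at z = 0. Lengths are in mm, angles in degrees, forces in N, time in s.
With the tool pointing down it reaches from about 300 to 850 mm from the base axis. Payload 4.2 kg.
Tool frame: the origin (TCP) lies between the finger pads; the fingertips stand ahead of it and the grasp point (between the pads) lies 3 mm ahead of it (nose_length is the z of the fingertips in the tool frame, in mm); z points along the fingers, y is the line along which they close (so a half turn about z gives the same grasp; the last joint's range is limited). The gripper opens to 91 mm and grips with 3 to 60 N. Pads are 32 mm wide; open, the fingers measure 118 mm over their backs; the gripper's body (76 mm by 178 mm) begins 60 mm behind the grasp point.
Start: joints at [-71.906, 18.312, 89.639, -0, 72.044, -1.146], TCP at [189.48, -542.898, 235.976] pointing down, gripper open.
Joint ranges: [-177.97, 177.97], [-48.28, 115.42], [12.27, 149.76], [-77.06, 257.06], [2.81, 150.46], [-146.56, 146.56]. Speed limits (degrees/s): [147.25, 147.25, 180, 180, 180, 180].

### API

Orientations are given as [roll, pitch, yaw] about the fixed x, y, z axes, in that order (R = Rz(yaw) Ry(pitch) Rx(roll)).
In Python, from workcell import state, grab_frame, camera_params, job_done, nose_length gives the robot as it stands.
- The arm moves only by the tool step_arm, never from a script. Its argument "plan" is a list that holds one entry, the list of rows, each a list of 5 numbers: the shift along the tool's x, y, z in cm, then the turn about the tool's z in rad, then the opening, from 0 (shut) to 1 (fully open). In form: [[[x, y, z, turn, gripper], ...]]. A call has 1 to 20 rows; each row is the pose to reach, as a shift and turn from the pose commanded when the call began, along the tool's axes at that moment; what a row does not reach only later rows make up. A row lasts 1/8 s, in which the tool goes at most 62.5 mm and 10.7 degrees, less where a joint would pass 70% of its speed; a pose out of reach is approached as far as the arm can. A call with a gripper value outside its range is refused whole. The fingers move at their own pace and stop on an object; "newtons" is the grip in N (left out, the last holds). Time passes only in rows, so rows that repeat a pose let the fingers close. It gives the time, the measured TCP pose, the force, the opening and the grip force at its end, in the units of the state.
- state(): the state, without advancing time (a new reading comes with each control period).
- grab_frame(name): name is "side" or "top"; returns the picture (384x512x3 uint8, blue, green, red); there is no depth.
- camera_params(name): a dict with "camera_matrix" (3x3 intrinsics, pixels), "k1" (the pictures are not rectified: a ray, as slopes to the right and down, at radius r is drawn at 1 + k1 r^2 times it, then the intrinsics apply), "R" (3x3) and "t" (3): a world point X has camera coordinates R X + t. Camera axes: x right, y down, z forward; pixel columns grow to the right and rows downward; lengths in mm; the calibration is good to about 2 mm. A picture is of the moment at which its call begins. camera_params takes no time and is no camera call.
- job_done(): hands the job in; it is judged then, once.
The state is a dict: "time_s": time; "qpos": joint angles; "qvel": joint speeds; "effort": joint torques, N m; "ee_pos": TCP position; "ee_rot": TCP orientation; "force": force on the tool from outside, world axes, zero at the start; "torque": the same for the moment, N m; "gripper_width": finger opening in mm; "gripper_force": force on a finger pad.
Only numpy, scipy, OpenCV 4.12 (cv2) and the standard library are available. Lean on these libraries where they do the work, as an engineer would, in place of code of your own. Each camera call takes 0.05 s, during which the arm holds its last target. There are 200 camera calls.

## Working session

There is one attempt and no reset: what is moved stays moved. The work goes in short steps, Python scripts to look and compute and a tool call to move; the robot and the scene stay as the last step left them, time stands still between calls to the robot, and variables do not carry over. Pictures are saved under pics/ and viewed, at most 10 in all, crops included, and the job is handed in when it is done.

Besides the shell and the picture viewer there is one more tool, called as a command line: name --argument value ..., lists and objects as JSON in quotes. step_arm: Moves the arm, as the interface text tells. Its arguments: {"type":"object","properties":{"plan":{"type":"array","items":{"type":"array","items":{"type":"array","items":{"type":"number"}}}},"newtons":{"type":"number"}},"required":["plan"]}

```bash
ls; mkdir -p pics
python3 - <<'E'
from workcell import *
import cv2,numpy as np
for n in("side","top"):
    f=grab_frame(n); cv2.imwrite(f"pics/{n}0.png",f)
    p=camera_params(n); print(n,{k:np.round(v,4).tolist() for k,v in p.items()}, np.round(-np.array(p["R"]).T@p["t"]))
a,b=[cv2.imread(f"pics/{n}0.png") for n in("side","top")]
print(nose_length if not callable(nose_length) else nose_length(),state())
E
```

```text
pics
side {'camera_matrix': [[453.9724, 0.0, 265.2337], [0.0, 453.9724, 196.9017], [0.0, 0.0, 1.0]], 'k1': 0.0131, 'R': [[-0.9406, -0.339, 0.0158], [-0.2029, 0.5247, -0.8268], [0.272, -0.7809, -0.5623]], 't': [437.3335, 195.1115, 1320.684]} [  92. 1077.  897.]
top {'camera_matrix': [[353.1415, 0.0, 256.0268], [0.0, 353.1415, 192.9068], [0.0, 0.0, 1.0]], 'k1': -0.0817, 'R': [[0.0112, -0.9999, 0.002], [-0.9791, -0.0114, -0.2033], [0.2033, 0.0003, -0.9791]], 't': [2.2484, 510.7559, 1418.8637]} [ 212.    8. 1493.]
22.0 {'time_s': 0.1, 'qpos': array([-7.19064165e+01,  1.83486002e+01,  8.96986861e+01, -9.43670418e-04,
        7.20423069e+01, -1.14613466e+00]), 'qvel': array([-0.02632891, -0.07391985, -0.13019647, -0.00906673,  0.04777478,
       -0.04579777]), 'effort': array([-5.47823674e-04, -4.13333845e+01, -2.32510239e+01,  7.27976183e-02,
        4.21557063e-02, -5.80394544e-05]), 'ee_pos': array([ 189.34410464, -542.50591347,  235.20302094]), 'ee_rot': array([-1.79910407e+02, -8.95022279e-04,  1.92400091e+01]), 'force': array([0.50359635, 0.28645379, 0.05905648]), 'torque': array([ 0.00397264, -0.02282245,  0.03897597]), 'gripper_force': 0.0, 'gripper_width': 91.21789911266863}
```

View pics/side0.png

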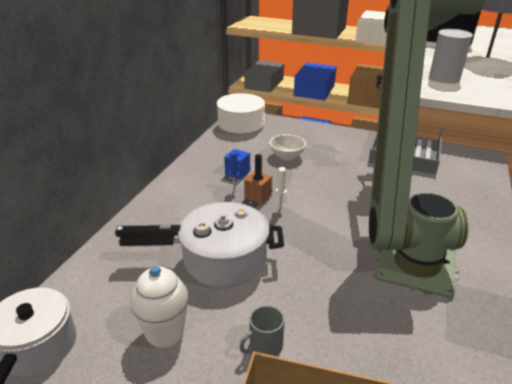

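View pics/top0.png

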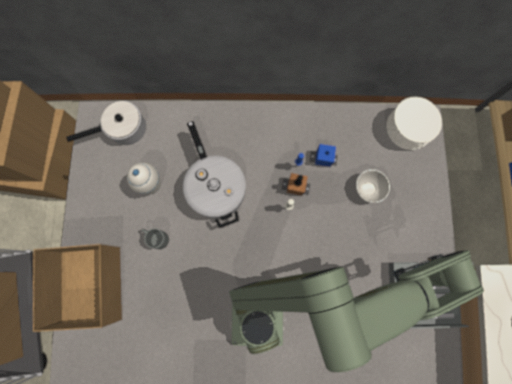

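The side view (first picture) shows the brown block with the black rod at about (258,165), a blue block at (237,163), a white rod at (282,180), and the cooker at (225,240). In the top view the brown block is at (298,184), the blue block at (326,155), a blue rod at (299,159), a white rod at (291,204), and the cooker at (214,186) with its handle toward (191,124).
Candidates for the rod: black (298,181 top), blue (299,159), white (291,204). I choose the black one in the brown block. The blue block at (326,155) is a look-alike stand.

Run:
```python
import cv2
a=cv2.imread("pics/top0.png")[115:235,180:340]; cv2.imwrite("pics/topc.png",cv2.resize(a,None,fx=5,fy=5,interpolation=cv2.INTER_CUBIC))
a=cv2.imread("pics/side0.png")[140:290,110:300]; cv2.imwrite("pics/sidec.png",cv2.resize(a,None,fx=4,fy=4,interpolation=cv2.INTER_CUBIC))
```

```text
(no output)
```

View pics/topc.png

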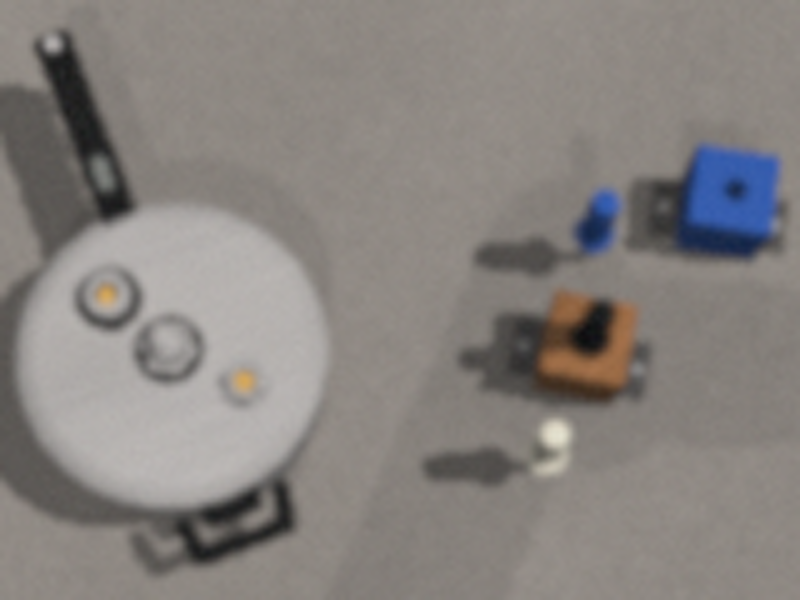

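View pics/sidec.png

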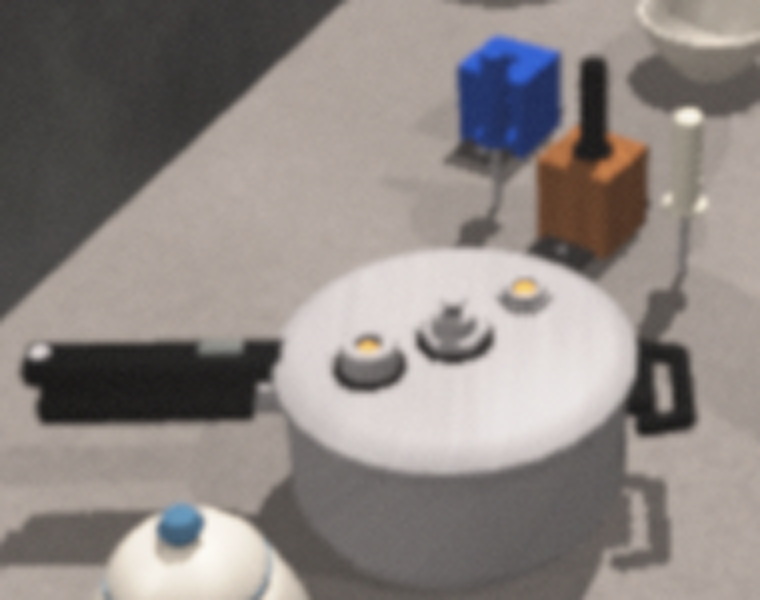

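The crops confirm it: the black-handled rod stands in the brown block (top crop 597,325; side crop 593,108). The look-alikes are the blue rod (605,205), the white rod (553,435) and the blue block (735,190), all in the top crop. The brass plungers are at top crop (107,295) and (244,382), and side crop (368,345) and (525,287).

```bash
cat > h.py <<'E'
from workcell import *
import cv2,numpy as np
from scipy.optimize import least_squares
P={n:camera_params(n) for n in("side","top")}
def ray(n,uv):
    p=P[n];K=np.array(p["camera_matrix"]);R=np.array(p["R"]);t=np.array(p["t"])
    d=np.array([(uv[0]-K[0,2])/K[0,0],(uv[1]-K[1,2])/K[1,1]]);s=d.copy()
    for _ in range(10): s=d/(1+p["k1"]*(s@s))
    return -R.T@t,R.T@np.array([s[0],s[1],1])
def onz(n,uv,z):
    c,d=ray(n,uv);return (c+d*(z-c[2])/d[2])
def tri(a,b):
    c1,d1=ray("side",a);c2,d2=ray("top",b)
    k=np.linalg.lstsq(np.c_[d1,-d2],c2-c1,rcond=None)[0]
    p,q=c1+k[0]*d1,c2+k[1]*d2
    return (p+q)/2,np.linalg.norm(p-q)
def proj(n,X):
    p=P[n];K=np.array(p["camera_matrix"]);c=np.array(p["R"])@X+p["t"];s=c[:2]/c[2]
    s=s*(1+p["k1"]*(s@s));return K[:2,:2]@s+K[:2,2]
def ct(x,y):return 180+(x+.5)/5-.5,115+(y+.5)/5-.5
def cs(x,y):return 110+(x+.5)/4-.5,140+(y+.5)/4-.5
def blobs(img,lo,hi,roi,up=4):
    x0,y0,x1,y1=roi;a=cv2.resize(img[y0:y1,x0:x1],None,fx=up,fy=up,interpolation=cv2.INTER_CUBIC)
    m=cv2.inRange(cv2.cvtColor(a,cv2.COLOR_BGR2HSV),lo,hi)
    n,l,s,c=cv2.connectedComponentsWithStats(m)
    return [(s[i,4]/up**2,x0+(c[i,0]+.5)/up-.5,y0+(c[i,1]+.5)/up-.5) for i in range(1,n) if s[i,4]>up*up*2]
E
python3 - <<'E'
from h import *
np.set_printoptions(precision=1,suppress=True)
S,T=cv2.imread("pics/side0.png"),cv2.imread("pics/top0.png")
bs=blobs(S,(8,90,110),(35,255,255),(185,205,265,250));bt=blobs(T,(8,90,110),(35,255,255),(185,155,245,220))
print(bs,bt)
for n,b in(("side",bs),("top",bt)):
    b.sort(key=lambda r:r[1])
    for r,z in zip(b,(146,139)):print(n,onz(n,r[1:],z))
if len(bs)==len(bt)==2:
  for r,q in zip(bs,bt):print(tri(r[1:],q[1:]))
print("spindle",tri(cs(455,305),ct(172,338)),onz("top",ct(172,338),166),onz("side",cs(453,312),166))
print("brown block",[ (r,onz("top",r[1:],80)) for r in blobs(T,(5,110,60),(18,255,255),(280,165,320,200))])
print("block corners top",[onz("top",ct(*c),80) for c in((563,292),(637,303),(612,400),(537,388))])
print("block corners side",[onz("side",cs(*c),80) for c in((540,163),(650,150),(605,190))])
print("rod top c",tri(cs(594,62),ct(603,308)),onz("side",cs(594,62),169),onz("top",ct(603,308),169))
print("rod collar", onz("top",ct(592,340),85),onz("side",cs(592,152),82))
print("white",tri(cs(688,116),ct(554,432)),"blue",tri(cs(498,62),ct(606,198)))
print("handle end",onz("top",ct(52,42),124),"loop",onz("top",ct(245,535),110))
E
```

```text
[(np.float64(11.4375), np.float64(240.60177595628414), np.float64(211.24248633879782)), (np.float64(9.5625), np.float64(201.61846405228758), np.float64(225.77205882352942))] [(np.float64(8.9375), np.float64(200.78933566433565), np.float64(173.3784965034965)), (np.float64(9.375), np.float64(228.425), np.float64(190.71166666666667))]
side [567.5 225.2 146. ]
side [499.1 117.6 139. ]
top [567.5 227.  146. ]
top [500.3 116.4 139. ]
(array([566.9, 226.7, 147.4]), np.float64(0.5057863433674441))
(array([500. , 116.4, 138. ]), np.float64(0.8636453912924614))
spindle (array([529. , 172.1, 153. ]), np.float64(3.179705974448111)) [527.5 171.  166. ] [517.7 195.7 166. ]
brown block [((np.float64(250.4375), np.float64(296.4836848015972), np.float64(184.68027826303967)), array([ 541.5, -157.9,   80. ]))]
block corners top [array([ 590.9, -140.8,   80. ]), array([ 582.3, -202.1,   80. ]), array([ 500.1, -180. ,   80. ]), array([ 509.4, -118.6,   80. ])]
block corners side [array([ 585.6, -125.7,   80. ]), array([ 505.8, -179.1,   80. ]), array([ 519.9, -106.3,   80. ])]
rod top c (array([ 553.7, -163.3,  164.7]), np.float64(4.012598203143707)) [ 548.8 -155.7  169. ] [ 554.6 -162.4  169. ]
rod collar [ 549.1 -163.7   85. ] [ 549.7 -155.1   82. ]
white (array([ 458. , -125.1,  154.2]), np.float64(2.4649354861638217)) blue (array([ 647. , -170.6,  143.2]), np.float64(10.395244684833417))
handle end [789.2 285.6 124. ] loop [382.1 114.7 110. ]
```

Measured poses:
- **Cooker:** about (526.8, 177.5), yaw 22°. The plunger spacing of 128.4 mm matches the expected 128.8 mm.
- **Rod:** about (550, -159).
- **Look-alike rods:** about 97 mm away along ±x, so I'll close the fingers along world y.

Next I move above the rod.

step_arm --plan '[[[2, -1, -1, 0.02, 0.6], [6, -3, -2, 0.05, 0.6], [10.5, -5.4, -3, 0.09, 0.6], [15, -7.8, -3, 0.13, 0.6], [19.5, -10.1, -3, 0.17, 0.6], [24, -12.5, -3, 0.21, 0.6], [28.5, -14.8, -3, 0.25, 0.6], [33, -17.2, -3, 0.28, 0.6], [37.5, -19.5, -3, 0.31, 0.6], [42, -21.9, -3, 0.336, 0.6], [45, -23.4, -3, 0.336, 0.6], [46.6, -24.3, -3, 0.336, 0.6], [46.6, -24.3, -3, 0.336, 0.6], [46.6, -24.3, -3, 0.336, 0.6]]]'

```text
time_s: 1.85
ee_pos: [548.5, -160.8, 265.8]
ee_rot: [180.0, 0.1, -0.1]
force: [0.2, 0.6, -0.1]
gripper_width: 55.0
gripper_force: 0.0
```

Run:
```python
from h import *
s=state();print(s["time_s"],s["ee_pos"],s["ee_rot"],s["qpos"],s["gripper_width"],s["force"])
S=grab_frame("side");T=grab_frame("top");cv2.imwrite("pics/s1.png",S);cv2.imwrite("pics/t1.png",T)
a=cv2.resize(S[120:220,220:320],None,fx=4,fy=4,interpolation=cv2.INTER_CUBIC)
b=cv2.resize(T[140:240,240:340],None,fx=4,fy=4,interpolation=cv2.INTER_CUBIC)
cv2.imwrite("pics/c1.png",np.hstack([a,b]))
# handle mask in original frames
for n,f,roi in(("side","side0",(245,145,272,185)),("top","top0",(285,160,315,200))):
    im=cv2.imread(f"pics/{f}.png");print(n,blobs(im,(0,0,0),(180,255,45),roi))
for n in P:
    for X in((550,-159,169),(550,-159,125),(550,-159,85)):print(n,X,proj(n,np.array(X,float)))
```

```text
1.85 [ 548.5452818  -160.79993712  265.83338023] [ 1.79969612e+02  5.10108095e-02 -6.59677098e-02] [-1.74663774e+01  1.70589146e+01  8.71187093e+01 -4.56346244e-02
  7.58619693e+01  7.26107387e+01] 54.9534955789286 [ 0.15767657  0.64755233 -0.05346206]
side [(np.float64(114.375), np.float64(257.7372950819672), np.float64(167.8405737704918))]
top [(np.float64(38.5), np.float64(297.93262987012986), np.float64(180.68303571428572))]
side (550, -159, 169) [258.13171133 154.61467044]
side (550, -159, 125) [258.04090212 166.13907641]
side (550, -159, 85) [257.96077563 176.29453299]
top (550, -159, 169) [299.35399895 177.33678973]
top (550, -159, 125) [298.01165943 180.0515393 ]
top (550, -159, 85) [296.86002692 182.37990669]
```

View pics/c1.png

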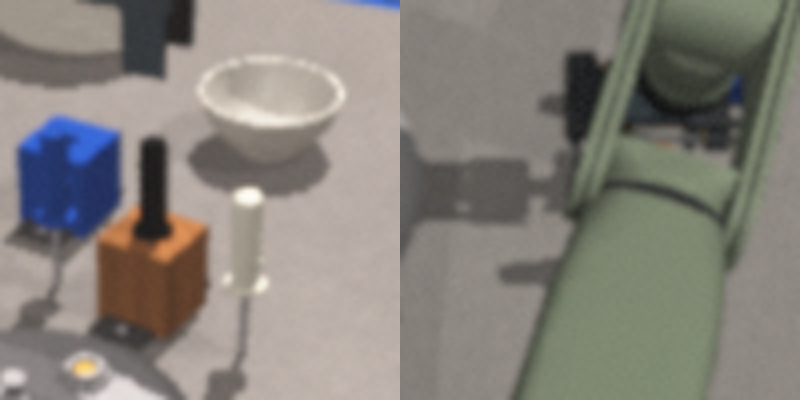

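The picture shows the open gripper above the black rod (side crop 152,185), clear of the white rod (248,240) and the blue one (58,180). The rod fits (549.5, -159), so I descend and grip.

step_arm --plan '[[[0.1, -0.1, 2, 0, 0.6], [0.1, -0.15, 5, 0, 0.6], [0.1, -0.15, 8, 0, 0.6], [0.1, -0.15, 10.5, 0, 0.6], [0.1, -0.15, 12, 0, 0.6], [0.1, -0.15, 12, 0, 0.6], [0.1, -0.15, 12, 0, 0.4], [0.1, -0.15, 12, 0, 0.2], [0.1, -0.15, 12, 0, 0.2], [0.1, -0.15, 12, 0, 0.2], [0.1, -0.15, 12, 0, 0.15], [0.1, -0.15, 12, 0, 0.15]]]' --newtons 25

```text
time_s: 3.45
ee_pos: [550.7, -158.6, 146.4]
ee_rot: [180.0, -0.1, -0.0]
force: [-0.8, -0.2, 3.1]
gripper_width: 24.3
gripper_force: 24.9
```

step_arm --plan '[[[0, 0, -0.5, 0, 0.15], [0, 0, -2, 0, 0.15], [0, 0, -4, 0, 0.15], [0, 0, -6.5, 0, 0.15], [0, 0, -9, 0, 0.15], [0, 0, -11.5, 0, 0.15], [0, 0, -14, 0, 0.15], [0, 0, -16, 0, 0.15], [0, 0, -17.5, 0, 0.15], [0, 0, -18, 0, 0.15], [0, 0, -18, 0, 0.15], [0, 0, -18, 0, 0.15]]]'

```text
time_s: 4.95
ee_pos: [550.0, -158.3, 325.0]
ee_rot: [-180.0, 0.1, -0.0]
force: [0.0, -0.3, -1.2]
gripper_width: 24.5
gripper_force: 24.9
```

Run:
```python
from h import *
s=state();print(s["ee_pos"],s["ee_rot"],s["gripper_width"],s["force"])
S=grab_frame("side");T=grab_frame("top");cv2.imwrite("pics/s2.png",S);cv2.imwrite("pics/t2.png",T)
a=cv2.resize(S[90:220,210:310],None,fx=4,fy=4,interpolation=cv2.INTER_CUBIC)
b=cv2.resize(T[130:260,240:340],None,fx=4,fy=4,interpolation=cv2.INTER_CUBIC)
cv2.imwrite("pics/c2.png",np.hstack([a,b]))
e=s["ee_pos"]
for d in(0,-137):
    for n in P:
        p=proj(n,e+[0,0,d]);o=(210,90) if n=="side" else (240,130);print(n,d,p,(p-o)*4+1.5)
```

```text
[ 550.02533333 -158.2861913   325.02238523] [-1.79970156e+02  1.03126317e-01 -1.17881780e-02] 24.467956932377213 [ 0.04727772 -0.30336287 -1.15073268]
side 0 [258.39021941 110.55388365] [195.06087765  83.71553459]
top 0 [304.66596602 166.15625382] [260.16386407 146.12501529]
side -137 [258.08815811 149.60829242] [193.85263244 239.93316967]
top -137 [299.77408185 176.10091   ] [240.5963274  185.90363999]
```

View pics/c2.png

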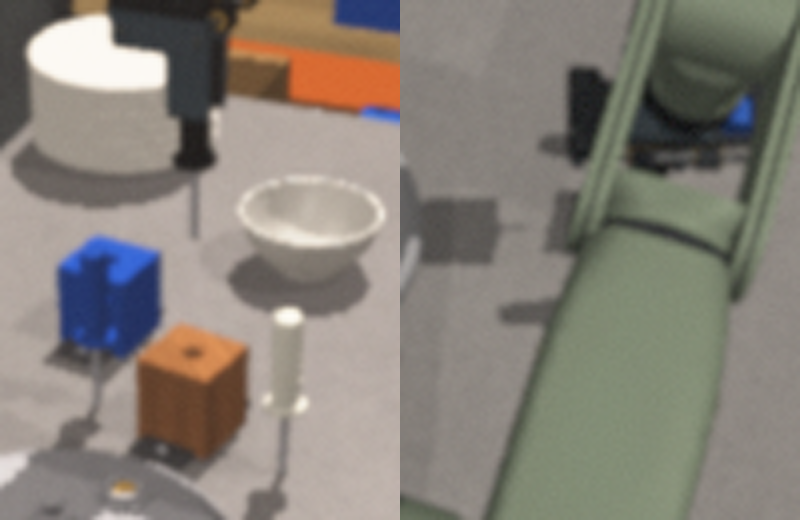

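The side crop shows the rod held vertical with its tip at (194,240), exactly where predicted for a tip on the TCP axis. The hole is at (193,352), which agrees with (549.7, -159). Next I go over the spindle.

step_arm --plan '[[[0, -0.5, -1, 0, 0.15], [-0.2, -2, -1.5, 0, 0.15], [-0.5, -4.5, -1.5, 0, 0.15], [-0.7, -8, -1.5, 0, 0.15], [-0.9, -12, -1.5, 0, 0.15], [-1.2, -16, -1.5, 0, 0.15], [-1.5, -20, -1.5, 0, 0.15], [-1.7, -24, -1.5, 0, 0.15], [-1.9, -27.5, -1.5, 0, 0.15], [-2.1, -30.5, -1.5, 0, 0.15], [-2.3, -32.5, -1.5, 0, 0.15], [-2.3, -33.6, -1.5, 0, 0.15], [-2.3, -33.6, -1.5, 0, 0.15], [-2.3, -33.6, -1.5, 0, 0.15], [-2.3, -33.6, -1.5, 0, 0.15]]]'

```text
time_s: 6.92
ee_pos: [527.6, 176.8, 341.0]
ee_rot: [180.0, -0.0, -0.1]
force: [-1.0, 0.6, -1.5]
gripper_width: 24.2
gripper_force: 24.9
```

Run:
```python
from h import *
s=state();print(s["ee_pos"],s["ee_rot"],s["gripper_width"],s["force"],s["qpos"])
S=grab_frame("side");cv2.imwrite("pics/s3.png",S)
x0,y0=175,130
a=cv2.resize(S[y0:y0+110,x0:x0+110],None,fx=5,fy=5,interpolation=cv2.INTER_CUBIC);cv2.imwrite("pics/c3.png",a)
e=s["ee_pos"];cr=lambda X:np.round((proj("side",np.array(X,float))-(x0,y0))*5+2)
print("tip",cr(e-[0,0,135.4]),"spindle pred",cr((526.8,177.5,166)),"+10x",cr((536.8,177.5,166)),"+10y",cr((526.8,187.5,166)),"housing",cr((526.8,177.5,153)))
```

```text
[527.55302709 176.79214357 340.99681633] [ 1.79982936e+02 -5.86912377e-03 -8.32391242e-02] 24.21080283326083 [-0.98170007  0.55041708 -1.46759548] [ 1.73527307e+01  1.39662570e+01  8.08255867e+01 -1.81019245e-02
  8.52076702e+01  1.07437483e+02]
tip [236. 357.] spindle pred [240. 418.] +10x [223. 414.] +10y [232. 428.] housing [241. 437.]
```

View pics/c3.png

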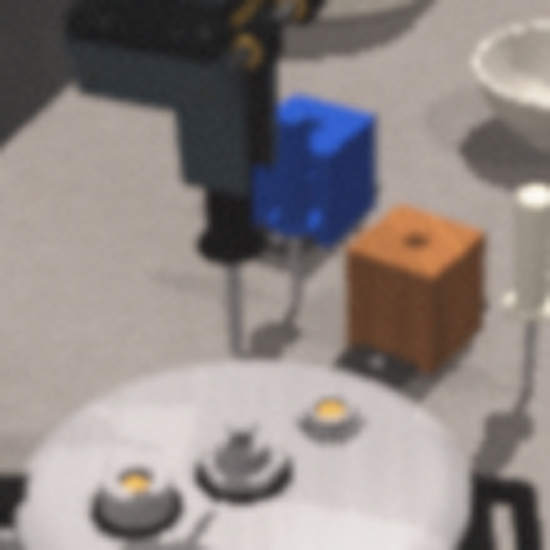

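The tip (240,355) is above the spindle in image x. The cap's steel blends into the lid at about (240,418), with its dark stem just below at (240,437), which agrees with the prediction. I descend and press gently.

step_arm --plan '[[[0, 0, 0.5, 0, 0.15], [0, 0, 1.5, 0, 0.15], [0, 0, 2.6, 0, 0.15], [0, 0, 3.3, 0, 0.15], [0, 0, 3.6, 0, 0.15], [0, 0, 3.8, 0, 0.15], [0, 0, 4.0, 0, 0.15], [0, 0, 4.15, 0, 0.15], [0, 0, 4.3, 0, 0.15], [0, 0, 4.3, 0, 0.15], [0, 0, 4.3, 0, 0.15]]]'

```text
time_s: 8.35
ee_pos: [527.6, 177.6, 298.3]
ee_rot: [-180.0, -0.0, -0.0]
force: [0.1, -0.3, 1.7]
gripper_width: 24.2
gripper_force: 24.9
```

step_arm --plan '[[[0, 0, 0.1, 0, 0.15], [0, 0, 0.15, 0, 0.15], [0, 0, 0.15, 0, 0.15], [0, 0, 0.15, 0, 0.15]]]'

```text
time_s: 8.85
ee_pos: [527.6, 177.6, 296.6]
ee_rot: [-180.0, -0.0, -0.0]
force: [-0.5, 0.2, 2.8]
gripper_width: 24.5
gripper_force: 24.9
```

Run:
```python
from h import *
s=state();print(s["ee_pos"],s["force"])
S=grab_frame("side");cv2.imwrite("pics/s4.png",S)
x0,y0=175,130
a=cv2.resize(S[y0:y0+110,x0:x0+110],None,fx=5,fy=5,interpolation=cv2.INTER_CUBIC);cv2.imwrite("pics/c4.png",a)
e=s["ee_pos"];cr=lambda X:np.round((proj("side",np.array(X,float))-(x0,y0))*5+2)
print("tip",cr(e-[0,0,135.4]))
A=cv2.imread("pics/s3.png");T=grab_frame("top")
print("small/big plunger blobs",blobs(S,(8,90,110),(35,255,255),(185,205,265,250)))
```

```text
[527.56830446 177.62237422 296.58163961] [-0.53936654  0.20992402  2.82277371]
tip [239. 425.]
small/big plunger blobs [(np.float64(12.25), np.float64(240.5752551020408), np.float64(211.31760204081633)), (np.float64(11.5), np.float64(201.71467391304347), np.float64(226.03125))]
```

View pics/c4.png

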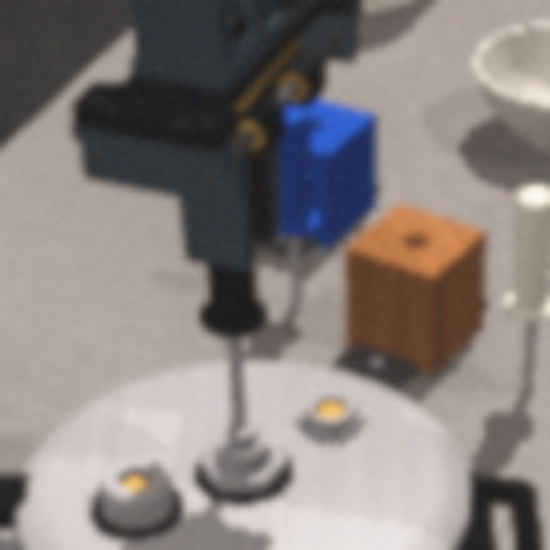

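The side crop shows the tip on the spindle cap at (240,428) with the stem shortened. That is about 4.8 mm of travel at about 4 N. I lift off and go over the big valve.

step_arm --plan '[[[0, 0, -0.3, 0, 0.15], [0, 0, -0.8, 0, 0.15], [0, 0, -1.6, 0, 0.15], [0, 0, -2.5, 0, 0.15], [0.5, -0.7, -2.5, 0, 0.15], [1.5, -2, -2.5, 0, 0.15], [2.7, -3.4, -2.5, 0, 0.15], [3.5, -4.4, -2.5, 0, 0.15], [4, -4.9, -2.5, 0, 0.15], [4, -4.9, -2.5, 0, 0.15], [4, -4.9, -2.5, 0, 0.15], [4, -4.9, -1.5, 0, 0.15], [4, -4.9, -0.5, 0, 0.15], [4, -4.9, 0.2, 0, 0.15], [4, -4.9, 0.5, 0, 0.15], [4, -4.9, 0.5, 0, 0.15]]]'

```text
time_s: 10.95
ee_pos: [567.4, 226.6, 291.2]
ee_rot: [180.0, 0.0, -0.0]
force: [0.4, 0.1, 0.2]
gripper_width: 24.4
gripper_force: 24.9
```

Run:
```python
from h import *
s=state();print(s["ee_pos"],s["force"])
S=grab_frame("side");cv2.imwrite("pics/s5.png",S)
x0,y0=175,190
a=cv2.resize(S[y0:y0+50,x0:x0+80],None,fx=8,fy=8,interpolation=cv2.INTER_CUBIC);cv2.imwrite("pics/c5.png",a)
e=s["ee_pos"];cr=lambda X:np.round((proj("side",np.array(X,float))-(x0,y0))*8+3.5)
print("tip",cr(e-[0,0,135.4]),"bore top",cr((567.3,226.2,152)))
print(blobs(S,(8,90,110),(35,255,255),(185,205,265,250)))
```

```text
[567.43345211 226.56700479 291.19186725] [0.37663271 0.07902773 0.18102202]
tip [213. 269.] bore top [214. 277.]
[(np.float64(12.1875), np.float64(240.60833333333335), np.float64(211.30576923076924)), (np.float64(11.1875), np.float64(201.3917597765363), np.float64(225.8736033519553))]
```

View pics/c5.png

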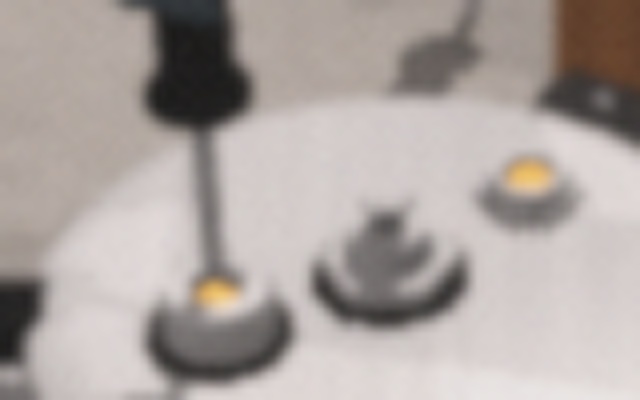

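The tip (213,272) is right over the big valve's bore (about 216,280), and the spindle (385,240) has sprung back up. I enter the bore.

step_arm --plan '[[[0, 0, 0.25, 0, 0.15], [0, 0, 0.5, 0, 0.15], [0, 0, 0.8, 0, 0.15], [0, 0, 0.8, 0, 0.15], [0, 0, 0.8, 0, 0.15]]]'

```text
time_s: 11.62
ee_pos: [567.5, 226.6, 283.5]
ee_rot: [180.0, -0.0, -0.0]
force: [0.1, -0.3, -1.6]
gripper_width: 24.0
gripper_force: 24.9
```

Tip is at 148, below the rim, with no contact. I press now.

step_arm --plan '[[[0, 0, 0.15, 0, 0.15], [0, 0, 0.3, 0, 0.15], [0, 0, 0.45, 0, 0.15], [0, 0, 0.58, 0, 0.15], [0, 0, 0.65, 0, 0.15], [0, 0, 0.65, 0, 0.15], [0, 0, 0.65, 0, 0.15]]]'

```text
time_s: 12.5
ee_pos: [567.6, 226.6, 277.2]
ee_rot: [-180.0, -0.0, -0.0]
force: [-0.8, -0.2, 3.1]
gripper_width: 24.0
gripper_force: 24.9
```

Contact felt: about 4.2 mm of travel at 4.3 N. I lift and move over the small valve.

step_arm --plan '[[[0, 0, -0.3, 0, 0.15], [0, 0, -1, 0, 0.15], [0, 0, -2.2, 0, 0.15], [0, 0, -3.5, 0, 0.15], [0, 0, -4.5, 0, 0.15], [-0.6, 1, -4.5, 0, 0.15], [-1.8, 3, -4.5, 0, 0.15], [-3.4, 5.5, -4.5, 0, 0.15], [-5, 8, -4.5, 0, 0.15], [-6.2, 10, -4.5, 0, 0.15], [-6.8, 11, -4.5, 0, 0.15], [-6.8, 11, -4.5, 0, 0.15], [-6.8, 11, -4.5, 0, 0.15], [-6.8, 11, -3, 0, 0.15], [-6.8, 11, -1.6, 0, 0.15], [-6.8, 11, -0.7, 0, 0.15], [-6.8, 11, -0.4, 0, 0.15], [-6.8, 11, -0.4, 0, 0.15]]]'

```text
time_s: 14.75
ee_pos: [499.5, 116.6, 280.8]
ee_rot: [180.0, 0.0, -0.0]
force: [0.2, 0.4, 0.1]
gripper_width: 24.2
gripper_force: 24.9
```

Run:
```python
from h import *
s=state();print(s["ee_pos"],s["force"])
S=grab_frame("side");cv2.imwrite("pics/s6.png",S)
e=s["ee_pos"]
print("tip",proj("side",e-[0,0,135.4]),"bore top",proj("side",np.array([499.8,117,142.])))
print(blobs(S,(8,90,110),(35,255,255),(185,205,265,250)))
# shank centre column per row above the bore: darkest pixel, subpixel
g=cv2.cvtColor(S,cv2.COLOR_BGR2GRAY).astype(float)
for v in range(192,214,2):
    r=g[v,230:252];w=np.clip(np.median(r)-r-8,0,None);print(v,round(230+(w*np.arange(22)).sum()/max(w.sum(),1),1),int(r.min()),end=" | ")
```

```text
[499.49191989 116.64050668 280.83199738] [0.20639174 0.43601219 0.10898544]
tip [240.56075876 209.17445243] bore top [240.42947872 210.20461249]
[(np.float64(13.1875), np.float64(240.5977488151659), np.float64(211.21978672985782)), (np.float64(9.9375), np.float64(201.5998427672956), np.float64(225.8073899371069))]
192 245.9 67 | 194 247.8 68 | 196 247.4 69 | 198 247.8 64 | 200 247.6 52 | 202 245.8 58 | 204 247.7 65 | 206 245.2 106 | 208 240.8 115 | 210 240.6 147 | 212 239.3 139 |
```

The plunger blobs haven't moved, so the cooker is still in place, and the tip projects onto the bore. I enter the bore.

step_arm --plan '[[[0, 0, 0.2, 0, 0.15], [0, 0, 0.4, 0, 0.15], [0, 0, 0.52, 0, 0.15], [0, 0, 0.52, 0, 0.15], [0, 0, 0.52, 0, 0.15]]]'

```text
time_s: 15.42
ee_pos: [499.5, 116.6, 275.8]
ee_rot: [180.0, -0.0, -0.0]
force: [0.4, -0.6, -1.3]
gripper_width: 24.4
gripper_force: 24.9
```

step_arm --plan '[[[0, 0, 0.12, 0, 0.15], [0, 0, 0.25, 0, 0.15], [0, 0, 0.38, 0, 0.15], [0, 0, 0.5, 0, 0.15], [0, 0, 0.58, 0, 0.15], [0, 0, 0.58, 0, 0.15], [0, 0, 0.58, 0, 0.15]]]'

```text
time_s: 16.3
ee_pos: [499.6, 116.6, 270.2]
ee_rot: [-180.0, -0.0, -0.0]
force: [-0.0, -0.6, 2.3]
gripper_width: 24.5
gripper_force: 24.9
```

About 4.2 mm of travel at 3.5 N. I lift and carry the rod back over the block.

step_arm --plan '[[[0, 0, -0.3, 0, 0.15], [0, 0, -1, 0, 0.15], [0, 0, -2.5, 0, 0.15], [0, 0, -4.3, 0, 0.15], [0, 0.3, -5.5, 0, 0.15], [0.2, 1.5, -6, 0, 0.15], [0.7, 4, -6, 0, 0.15], [1.3, 7.5, -6, 0, 0.15], [2, 11.5, -6, 0, 0.15], [2.8, 15.5, -6, 0, 0.15], [3.5, 19.5, -6, 0, 0.15], [4.2, 23, -6, 0, 0.15], [4.7, 25.5, -6, 0, 0.15], [5, 27, -6, 0, 0.15], [5, 27.5, -6, 0, 0.15], [5, 27.5, -6, 0, 0.15], [5, 27.5, -6, 0, 0.15]]]'

```text
time_s: 18.42
ee_pos: [549.3, -157.6, 330.1]
ee_rot: [-180.0, -0.0, 0.0]
force: [0.4, -0.1, -1.7]
gripper_width: 24.1
gripper_force: 24.9
```

Run:
```python
from h import *
s=state();print(s["ee_pos"],s["force"],s["time_s"])
S=grab_frame("side");cv2.imwrite("pics/s7.png",S)
x0,y0,k=250,172,8
a=cv2.resize(S[y0:183,x0:266],None,fx=k,fy=k,interpolation=cv2.INTER_CUBIC)
g=a[:,:,2].astype(float);w=np.clip(110-g,0,None);yy,xx=np.mgrid[:g.shape[0],:g.shape[1]]
u=x0+((w*xx).sum()/w.sum()+.5)/k-.5;v=y0+((w*yy).sum()/w.sum()+.5)/k-.5
print("hole px",u,v,onz("side",(u,v),79))
print(np.round(S[y0:183,x0:266,2]))
print("tip proj",proj("side",s["ee_pos"]-[0,0,135.4]))
print(blobs(S,(8,90,110),(35,255,255),(185,205,265,250)))
```

```text
[ 549.26099233 -157.58105231  330.09962437] [ 0.43884127 -0.13999541 -1.70765883] 18.425
hole px nan nan [nan nan nan]
[[166 184 196 206 211 211 212 209 205 203 203 200 193 187 185 186]
 [183 192 201 214 215 212 212 214 210 211 211 211 207 198 191 187]
 [193 197 204 211 215 213 213 212 212 212 213 216 216 212 203 197]
 [196 199 201 206 211 211 208 206 206 208 209 214 219 218 213 208]
 [196 199 199 202 204 203 195 184 182 190 195 206 215 220 219 214]
 [197 196 198 201 196 184 166 149 146 158 179 200 210 216 221 217]
 [199 196 198 198 196 180 152 129 129 144 173 201 210 215 217 219]
 [200 198 197 198 199 190 173 163 163 175 190 207 212 212 213 216]
 [194 196 196 197 196 198 193 191 196 205 210 211 211 213 212 210]
 [168 181 190 192 195 198 199 200 206 212 214 213 211 211 207 191]
 [130 147 159 168 179 187 193 198 202 210 214 214 210 200 183 154]]
tip proj [258.24540795 147.93520957]
[(np.float64(9.125), np.float64(240.58390410958904), np.float64(211.16609589041096)), (np.float64(9.4375), np.float64(201.59023178807948), np.float64(225.77400662251657))]<stdin>:7: RuntimeWarning: invalid value encountered in scalar divide
```

The hole is at pixel (257.65,177.65), which puts it at about (550.6, -158.3). I correct by about 1 mm and start the insertion.

step_arm --plan '[[[0.1, 0.07, 2, 0, 0.15], [0.1, 0.07, 5, 0, 0.15], [0.1, 0.07, 8, 0, 0.15], [0.1, 0.07, 10, 0, 0.15], [0.1, 0.07, 10.8, 0, 0.15], [0.1, 0.07, 11.3, 0, 0.15], [0.1, 0.07, 11.8, 0, 0.15], [0.1, 0.07, 12.3, 0, 0.15], [0.1, 0.07, 12.8, 0, 0.15], [0.1, 0.07, 12.8, 0, 0.15], [0.1, 0.07, 12.8, 0, 0.15]]]'

```text
time_s: 19.85
ee_pos: [550.5, -159.2, 202.1]
ee_rot: [180.0, -0.0, -0.0]
force: [0.7, 0.8, -1.2]
gripper_width: 24.6
gripper_force: 24.9
```

step_arm --plan '[[[0, 0, 1, 0, 0.15], [0, 0, 2, 0, 0.15], [0, 0, 3, 0, 0.15], [0, 0, 4, 0, 0.15], [0, 0, 4.8, 0, 0.15], [0, 0, 5.3, 0, 0.15], [0, 0, 5.5, 0, 0.15], [0, 0, 5.5, 0, 0.15], [0, 0, 5.5, 0, 0.15]]]'

```text
time_s: 20.98
ee_pos: [550.6, -159.2, 147.3]
ee_rot: [180.0, -0.0, -0.0]
force: [0.8, 0.3, -1.0]
gripper_width: 24.2
gripper_force: 24.9
```

step_arm --plan '[[[0, 0, 0.06, 0, 0.15], [0, 0, 0.12, 0, 0.15], [0, 0, 0.12, 0, 0.15], [0, 0, 0.12, 0, 0.15]]]'

```text
time_s: 21.48
ee_pos: [550.7, -159.3, 146.4]
ee_rot: [180.0, -0.1, -0.0]
force: [-2.1, -0.1, 5.3]
gripper_width: 24.2
gripper_force: 24.9
```

Seated on the block, with about 6 N of contact. I release and withdraw upward.

step_arm --plan '[[[0, 0, 0, 0, 0.25], [0, 0, 0, 0, 0.35], [0, 0, 0, 0, 0.45], [0, 0, 0, 0, 0.55], [0, 0, 0, 0, 0.6], [0, 0, 0, 0, 0.6], [0, 0, -1, 0, 0.6], [0, 0, -3, 0, 0.6], [0, 0, -6, 0, 0.6], [0, 0, -9.5, 0, 0.6], [0, 0, -13, 0, 0.6], [0, 0, -16, 0, 0.6], [0, 0, -18, 0, 0.6], [0, 0, -18, 0, 0.6]]]'

```text
time_s: 23.22
ee_pos: [551.0, -159.3, 328.1]
ee_rot: [179.9, -0.3, -0.0]
force: [0.3, 0.2, 0.7]
gripper_width: 54.6
gripper_force: 0.0
```

Run:
```python
from h import *
s=state();print(s["ee_pos"],s["force"],s["time_s"])
S=grab_frame("side");A=cv2.imread("pics/side0.png")
f=lambda i:cv2.resize(i[140:270,150:300],None,fx=2.6,fy=2.6,interpolation=cv2.INTER_CUBIC)
cv2.imwrite("pics/c8.png",np.hstack([f(A),f(S)]))
for i in(A,S):print(blobs(i,(0,0,0),(180,255,45),(245,145,272,185)),blobs(i,(8,90,110),(35,255,255),(185,205,265,250)))
```

```text
[ 551.0229258  -159.30871277  328.06403529] [0.26652586 0.21904121 0.7355556 ] 23.225
[(np.float64(114.375), np.float64(257.7372950819672), np.float64(167.8405737704918))] [(np.float64(11.4375), np.float64(240.60177595628414), np.float64(211.24248633879782)), (np.float64(9.5625), np.float64(201.61846405228758), np.float64(225.77205882352942))]
[(np.float64(108.5625), np.float64(257.7185521013241), np.float64(167.97618019573977))] [(np.float64(8.8125), np.float64(240.59840425531914), np.float64(211.16755319148936)), (np.float64(9.25), np.float64(201.5591216216216), np.float64(225.7685810810811))]
```

View pics/c8.png

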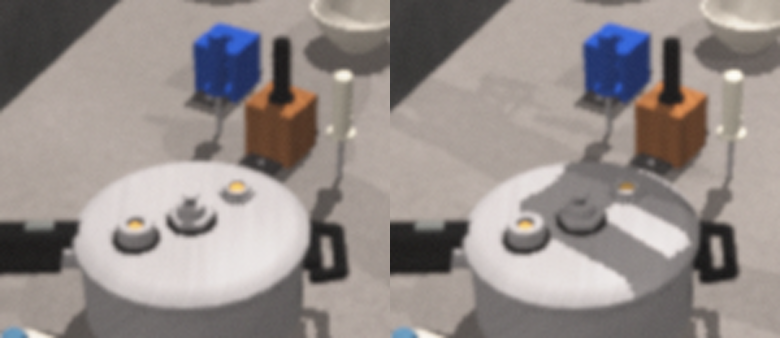

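The before and after views match: the rod is home in the brown block (right half, 672,70), and the cooker and look-alike rods haven't moved.

```bash
python3 -c "
from workcell import *
print(job_done())"
```

```text
the job is handed in; nothing more can be done
None
```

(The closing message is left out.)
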